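# Tap a wheel arbor home in the truing machine

### The job

On the model-car bench, take the arbor that carries the small wheel with the rubber tyre out of the wooden rack and stand its tapered shank upright in the collet socket of the truing machine, letting go of it while it still stands proud. Then tap or press it straight down from above until its flange is fully home on the socket's face and friction holds it. Leave the other two arbors in the rack.

Things in the scene. Friction and masses are not known exactly. Their poses are not given: they have to be found in the camera images.
- wheel_arbor: Steel arbor, 160 g, headed by a rubber-tyred wheel 32 mm across, 22 high, flat on top, alloy hub. Origin: wheel centre; z up the axis. Below origin: 16 mm neck; 44 mm wide flange at 35 to 41 mm; then tapered shank, 25 mm wide, 13 at the tip, 81 mm down. Hangs by its flange in one of three rack holes, 2 mm play, shank down. Grip by the wheel, from above; press on its top.
- block_arbor: Stays in the rack. Same shank, flange and neck, but a plain square steel head 30 x 30 mm, 22 high; origin at the head's centre. The rack is a fixed pale wooden block, 75 x 240 mm, 46 high; the three arbors stand in a straight row along it, 80 mm apart, in any order, flanges on its top.
- point_arbor: Stays in the rack. Same shank, flange and neck, but a pointed steel cone head, 32 mm wide at its foot; origin on the axis 11 mm above the foot, 22 mm below the point.
- socket_mouth (a point): Centre of the top face of the fixed machine's upright 60 mm round nose, 110 mm up, z up; x towards its column (120 mm off, 25 mm above the face). Inside, four sprung jaws match the taper; funnel mouth 33 mm wide. Set in lightly, the arbor binds and stands, flange about 14 mm above the face; a push rising from about 5 to 15 N drives it home, origin 41 mm above this point, and it stays.
Mind the look-alikes: they are no part of the job. What is shaped like the wheel_arbor but purple is not meant.

How it is judged (in metres and radians):
On the way:
1. the wheel arbor stands upright in the socket, let go, its flange still 5 to 24 mm above the socket's face (z of wheel_arbor in the frame of socket_mouth between 0.046 and 0.065 m and horizontal distance between wheel_arbor and socket_mouth below 0.015 m and angle between wheel_arbor's own z axis and vertical below 0.2 rad and contact force between wheel_arbor and the fingers below 0.1 N), for 0.2 s.
At the end, for the whole second after the job is handed in: The wheel arbor stands in the socket within 10 mm of its axis and 10 degrees of upright, its flange home on the socket's face (gap under 3.5 mm), at rest; the other two arbors are still in their holes in the rack (moved less than 25 mm) (z of wheel_arbor in the frame of socket_mouth between 0.036 and 0.0445 m and horizontal distance between wheel_arbor and socket_mouth below 0.01 m and angle between wheel_arbor's own z axis and vertical below 0.17 rad and linear speed of wheel_arbor below 0.02 m/s and distance of each of block_arbor, point_arbor from where it was at the start of the episode below 0.025 m); the robot touches nothing.
It fails at once if one of the other arbors is pulled out of the rack or shoved about (moved over 25 mm) (distance of any of block_arbor, point_arbor from where it was at the start of the episode above 0.025 m).
It also fails if it takes over 45 s, if anything falls off the work surface, if the arm or the gripper's body presses on something with over 40 N, if the wrist force passes 120 N, or if a joint passes its speed limit or range.

### The arm

A 7-joint arm with a two-finger parallel gripper is mounted at the origin on the work surface. World frame = base frame: x ahead of the robot, y to its left, z up, the work surface at z = 0. Lengths are in mm, angles in rad, forces in N, time in s.
With the tool pointing down it reaches from about 350 to 900 mm from the base axis. Payload 19.9 kg.
Tool frame: the origin (TCP) lies at the centre of the arm's flange, where the gripper is bolted on; the fingertips stand 173 mm ahead of it and the grasp point (between the pads) lies 155 mm ahead of it; z points along the fingers, y is the line along which they close (so a half turn about z gives the same grasp; the last joint's range is limited). The gripper opens to 85 mm and grips with 20 to 120 N. Pads are 22 mm wide; open, the fingers measure 114 mm over their backs; the gripper's body (76 mm by 85 mm) begins 54 mm behind the grasp point. The pads swing forward as they close: fully open they stand 13 mm farther back than shut.
Start: joints at [1.121, 0.417, -0.01, 1.614, 0.005, 1.111, -0.053], TCP at [247.874, -573.74, 404.66] pointing down, gripper open.
Joint ranges: [-2.81, 2.81], [-0.39, 2.02], [-1.27, 1.25], [0.06, 2.57], [-1.19, 4.33], [0.19, 2], [-2.82, 2.82]. Speed limits (rad/s): [1.89, 1.89, 2.39, 2.39, 3.01, 3.01, 3.01].

### API

Orientations are given as a unit quaternion [w, x, y, z].
In Python, from rig import * gives the robot as it stands. The module is installed in compiled form; this text tells all that it offers.
- The arm moves only by the shell command python3 -m handwheel 'ROWS' [FORCE]. ROWS is JSON, a list of rows, each a list of 7 numbers: the turn, a rotation vector about the tool's x, y, z in degrees, then the shift along the tool's x, y, z in m, then the finger opening in m, from 0 to 0.0854. A call has 1 to 8 rows; each row shifts and turns the commanded pose from where the row before left it, along the tool's axes as they then stand; what a row does not reach is not made up. A row lasts 1/10 s, in which the tool goes at most 50 mm and 8.59 degrees, less where a joint would pass 70% of its speed; a pose out of reach is approached as far as the arm can. A call with a gripper value outside its range is refused whole. The fingers move at their own pace and stop on an object; FORCE is the grip in N (left out, the last holds). Time passes only in rows, so rows that do not move let the fingers close. It gives the time, the measured TCP pose, the force, the opening and the grip force at its end, in the units of the state.
- sense(): the state, without advancing time (a new reading comes with each control period).
- get_image(name): name is "scene" or "top" or "wrist"; returns (picture, depth): 384x512x3 uint8, red, green, blue; 384x512 float32, mm along the optical axis (not along the pixel's ray), 0 where there is no reading.
- get_calibration(name): a dict with "vertical_fov" (degrees; the focal length in pixels is half the picture's height over the tangent of half this angle, whatever the lens; pixels are square), "cx", "cy" (the principal point, pixels), "rvec" (rotation vector, rad) and "tvec" (3), from world to camera coordinates, as OpenCV has them. Camera axes: x right, y down, z forward; pixel columns grow to the right and rows downward; lengths in mm; the calibration is good to about 2 mm. The wrist camera is an equidistant fisheye: a pixel r from the principal point sees the ray r / f radians off the axis. A picture is of the moment at which its call begins: read the wrist's pose just before it. get_calibration takes no time and is no camera call; for the wrist camera it gives the pose at the moment of the call.
- job_done(): hands the job in; it is judged then, once.
The state is a dict: "time": time; "joint_positions": joint angles; "joint_vel": joint speeds; "joint_torque": joint torques, N m; "position": TCP position; "eef_rot": TCP orientation; "contact_force": force on the tool from outside, world axes, zero at the start; "ft_torque": the same for the moment, N m; "finger_gap": finger opening in mm; "finger_force": force on a finger pad.
Only numpy, scipy, OpenCV 4.12 (cv2) and the standard library are available. Lean on these libraries where they do the work, as an engineer would, in place of code of your own. Each camera call takes 0.05 s, during which the arm holds its last target. There are 200 camera calls.

## Working session

There is one attempt and no reset: what is moved stays moved. The work goes in short steps, Python scripts to look and compute and a shell command to move; the robot and the scene stay as the last step left them, time stands still between calls to the robot, and variables do not carry over. Pictures are saved under pics/ and viewed, at most 10 in all, crops included, and the job is handed in when it is done.

```bash
mkdir -p pics
cat > h.py <<'E'
from rig import *
import numpy as np, cv2
from scipy.spatial.transform import Rotation as R
def snap(n):
    c=get_calibration(n); p,d=get_image(n)
    c['f']=p.shape[0]/2/np.tan(np.radians(c['vertical_fov']/2))
    c['R']=R.from_rotvec(np.array(c['rvec']).ravel()).as_matrix(); c['t']=np.array(c['tvec']).ravel()
    c['fish']=(n=='wrist'); return p,d,c
def ray(c,u,v):
    x=(u-c['cx'])/c['f'];y=(v-c['cy'])/c['f']
    if c['fish']:
        r=np.hypot(x,y); s=np.sin(r)/max(r,1e-9); q=np.array([x*s,y*s,np.cos(r)])
    else: q=np.array([x,y,1.])
    return -c['R'].T@c['t'], c['R'].T@q, q
def onplane(c,u,v,z):
    o,d,_=ray(c,u,v); return o+d*(z-o[2])/d[2]
def bydepth(c,u,v,dep):
    o,d,q=ray(c,u,v); return o+d*dep/q[2]
E
python3 - <<'E'
from h import *
import pickle
a={}
for n in ('scene','top'):
    a[n]=snap(n)
pickle.dump(a,open('a.pkl','wb'))
for n in a: cv2.imwrite(f'pics/{n}.png',cv2.resize(a[n][0][:,:,::-1],(796,597)))
s=sense(); print(s)
E
```

```text
{'time': 0.1, 'joint_positions': array([ 1.12146729,  0.41792667, -0.01030351,  1.61408593,  0.00468426,
        1.11068247, -0.05300382]), 'joint_vel': array([-0.00089607, -0.00222469,  0.00070203, -0.00054613,  0.00069853,
        0.00058961,  0.00049258]), 'joint_torque': array([ 1.18897166e-03, -8.65822792e+01,  6.80138748e-01, -4.35635877e+01,
        1.92661467e-02,  4.97795729e-03,  2.90817184e-05]), 'position': array([ 247.8506893 , -573.63688855,  404.12677187]), 'eef_rot': array([-5.19832099e-04,  9.79281484e-01,  2.02503047e-01, -1.43326155e-04]), 'contact_force': array([ 0.09669097, -0.07239001, -0.21692397]), 'ft_torque': array([-0.00913971, -0.03199548, -0.00805003]), 'finger_force': 0.0, 'finger_gap': 85.31879635059364}
```

View pics/top.png

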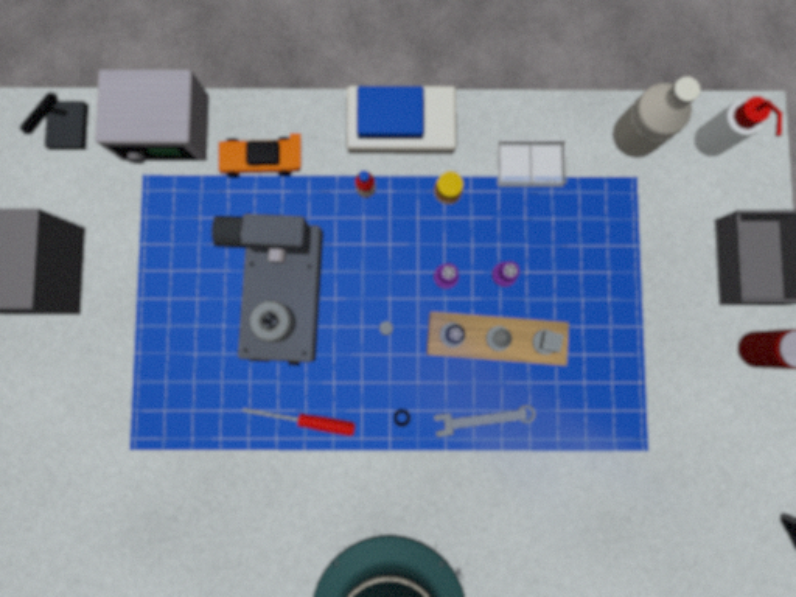

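View pics/scene.png

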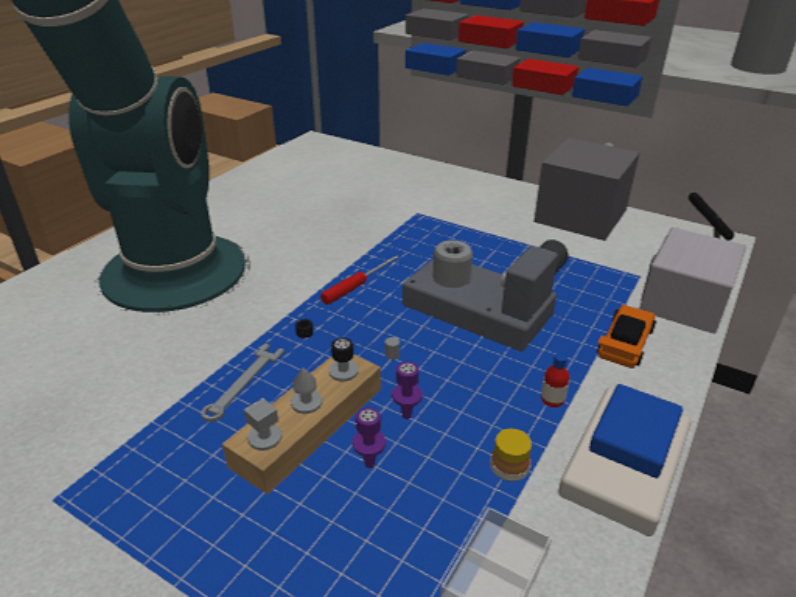

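The top view (796 px wide) shows the socket nose at (269,320). The rack has a dark-tyred wheel at (455,334), a cone at (499,338) and a square block at (548,342). Two purple look-alikes stand at (447,275) and (508,272).
The candidates for the wheel arbor are the one at (455,334) and the two purple ones. Only (455,334) fits, because it has a steel flange, a black tyre and sits in the rack. I'll confirm that in a crop.

Run:
```python
from h import *
import pickle
a=pickle.load(open('a.pkl','rb'))
p,d,c=a['top']; ps,ds,cs=a['scene']
k=512/796
A=cv2.resize(p[190:245,140:380][:,:,::-1],(792,182),interpolation=cv2.INTER_CUBIC)
B=cv2.resize(ps[205:310,135:285][:,:,::-1],(560,392),interpolation=cv2.INTER_CUBIC)
B=cv2.copyMakeBorder(B,0,0,0,232,cv2.BORDER_CONSTANT)
cv2.imwrite('pics/crop.png',np.vstack([A,B]))
def centre(z0,z1,ctr,rad):
    # mean of world points in height band near ctr
    v,u=np.nonzero(d>0); P=np.array([bydepth(c,x,y,d[y,x]) for x,y in zip(u,v) if abs(x-ctr[0])<rad and abs(y-ctr[1])<rad])
    m=(P[:,2]>z0)&(P[:,2]<z1); q=P[m]; 
    return q.mean(0),(q.min(0)+q.max(0))/2,np.ptp(q,axis=0),m.sum()
for n,u,v in (('wheel',455,334),('cone',499,338),('block',548,342)):
    print(n,centre(70,130,(u*k,v*k),16), onplane(c,u*k,v*k,98))
print('sock',centre(100,125,(269*k,320*k),18),onplane(c,269*k,320*k,110))
print(d[int(334*k),int(455*k)])
```

```text
wheel (array([ 480.64319769, -106.67770913,   96.7657411 ]), array([ 480.04268081, -106.86676665,   89.75876499]), array([30.45552107, 30.74513902, 22.62879325]), np.int64(128)) [ 480.28811642 -108.1804421    98.        ]
cone (array([ 474.22017434, -184.81378917,   92.004181  ]), array([ 474.24284952, -186.56310902,   91.65876361]), array([28.71835459, 28.51567979, 35.59854586]), np.int64(121)) [ 473.92840277 -180.18617724   98.        ]
block (array([ 468.69492391, -264.72063798,   95.64574565]), array([ 469.11656751, -265.63963147,   88.24144498]), array([33.47870428, 33.37556024, 26.04658874]), np.int64(167)) [ 467.592166   -260.33887259   98.        ]
sock (array([500.21473768, 193.48521227, 107.96935862]), array([500.57331599, 193.94047992, 107.03631143]), array([63.51548321, 63.69542427, 13.8355948 ]), np.int64(488)) [501.78752694 194.00952046 110.        ]
933.3843
```

View pics/crop.png

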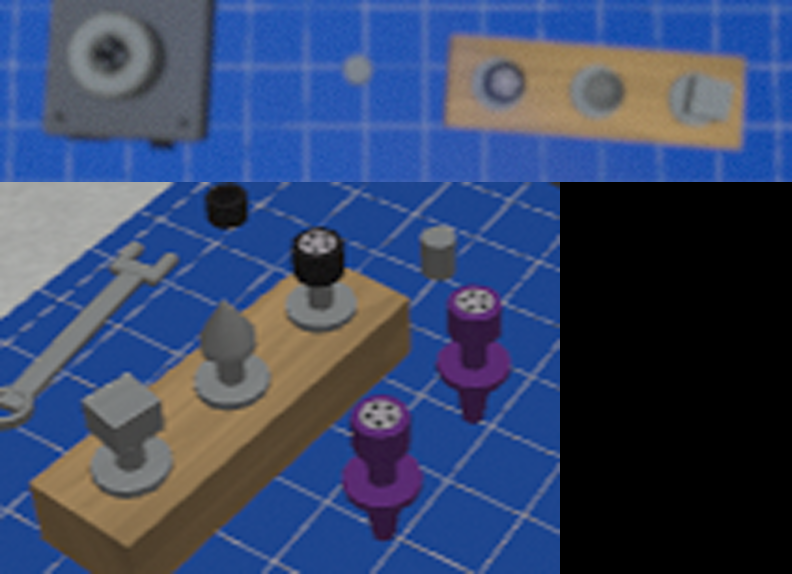

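The crop confirms it: the arbor at scene (342,347) has a black tyre, an alloy hub and a steel flange, and sits in the rack. The others are purple, cone or block. I'll turn the gripper so it closes across the row.

```bash
cat > go.py <<'E'
import sys
from h import *
# go.py x y z yaw_deg_of_tool_y : remaining shift in tool axes (m) and turn about tool z (deg)
x,y,z,yaw=map(float,sys.argv[1:5]); s=sense(); r=R.from_quat(np.roll(s['eef_rot'],-1))
M=r.as_matrix(); cur=np.degrees(np.arctan2(M[1,1],M[0,1]))
T=np.array([[-np.sin(np.radians(yaw)),np.cos(np.radians(yaw)),0],[0,0,0],[0,0,-1]]).T
T[:,1]=[np.cos(np.radians(yaw)),np.sin(np.radians(yaw)),0]
T[:,0]=np.cross(T[:,1],T[:,2])
rv=np.degrees((r.inv()*R.from_matrix(T)).as_rotvec())
print('t',s['time'],'pos',s['position'].round(1),'shift',(M.T@(np.array([x,y,z])-s['position'])/1e3).round(4),'turn',rv.round(2),'q',s['joint_positions'].round(2),'F',s['contact_force'].round(1),'gap',s['finger_gap'].round(1),s['finger_force'])
E
python3 -m handwheel '[[0,0,-8,0,0,0,0.085],[0,0,-8,0,0,0,0.085],[0,0,-8,0,0,0,0.085],[0,0,-8,0,0,0,0.085],[0,0,-8,0,0,0,0.085],[0,0,-8,0,0,0,0.085],[0,0,-8,0,0,0,0.085],[0,0,-6,0,0,0,0.085]]' 40
python3 go.py 480.5 -106.8 340 -4.3
```

```text
time: 0.9
position: [247.8, -573.7, 404.3]
eef_rot: [-0.0, 0.733, 0.68, 0.0]
contact_force: [0.4, -0.4, 0.2]
finger_gap: 85.2
finger_force: 0.0Traceback (most recent call last):
  File "go.py", line 10, in <module>
    print('t',s['time'],'pos',s['position'].round(1),'shift',(M.T@(np.array([x,y,z])-s['position'])/1e3).round(4),'turn',rv.round(2),'q',s['joint_positions'].round(2),'F',s['contact_force'].round(1),'gap',s['finger_gap'].round(1),s['finger_force'])
                                                                                                                                                                                                             ^^^^^^^^^^^^^^^^^^^^^
AttributeError: 'float' object has no attribute 'round'
```

```bash
sed -i "s/s\['finger_gap'\].round(1)/round(s['finger_gap'],1)/" go.py
python3 go.py 480.5 -106.8 340 -4.3
```

```text
t 0.9 pos [ 247.8 -573.7  404.3] shift [0.483  0.197  0.0646] turn [-0.02 -0.04 -0.01] q [ 1.28  0.43 -0.22  1.61  0.1   1.12  0.96] F [ 0.4 -0.4  0.2] gap 85.2 0.0
```

```bash
python3 -m handwheel '[[0,0,0,0.036,0.015,0,0.085],[0,0,0,0.036,0.015,0,0.085],[0,0,0,0.036,0.015,0,0.085],[0,0,0,0.036,0.015,0,0.085],[0,0,0,0.036,0.015,0,0.085],[0,0,0,0.036,0.015,0,0.085],[0,0,0,0.036,0.015,0,0.085],[0,0,0,0.036,0.015,0,0.085]]'
python3 go.py 480.5 -106.8 340 -4.3
```

```text
time: 1.7
position: [391.1, -294.8, 404.6]
eef_rot: [-0.0, 0.735, 0.678, -0.0]
contact_force: [0.9, -0.0, -0.4]
finger_gap: 85.5
finger_force: 0.0
t 1.7 pos [ 391.1 -294.8  404.6] shift [0.1947 0.0739 0.0645] turn [-0.02 -0.   -0.34] q [ 0.93  0.19 -0.39  1.93  0.09  1.03  0.42] F [ 0.9 -0.  -0.4] gap 85.5 0.0
```

```bash
python3 -m handwheel '[[0,0,0,0.034,0.012,0,0.085],[0,0,0,0.034,0.012,0,0.085],[0,0,0,0.034,0.012,0,0.085],[0,0,0,0.034,0.012,0.01,0.085],[0,0,0,0.034,0.012,0.01,0.085],[0,0,0,0.025,0.014,0.01,0.085],[0,0,0,0,0,0.01,0.085],[0,0,0,0,0,0,0.085]]'
python3 go.py 480.5 -106.8 340 -4.3
python3 - <<'E'
from h import *
p,d,c=snap('wrist')
cv2.imwrite('pics/w1.png',cv2.resize(p[:,:,::-1],(796,597)))
import pickle; pickle.dump((p,d,c),open('w1.pkl','wb'))
cam=-c['R'].T@c['t']; print(cam)
for w in ((480.5,-106.8,98),):
    q=c['R']@np.array(w)+c['t']; th=np.arctan2(np.hypot(*q[:2]),q[2]); ph=np.arctan2(q[1],q[0])
    print('expected px(796)',(c['cx']+c['f']*th*np.cos(ph))*796/512,(c['cy']+c['f']*th*np.sin(ph))*796/512)
E
```

```text
time: 2.5
position: [480.0, -107.7, 363.4]
eef_rot: [-0.001, 0.735, 0.678, -0.001]
contact_force: [0.0, -0.7, 0.4]
finger_gap: 84.9
finger_force: 0.0
t 2.5 pos [ 480.  -107.7  363.4] shift [0.001  0.0005 0.0234] turn [-0.14 -0.04 -0.27] q [ 0.61  0.27 -0.52  1.97  0.16  0.95 -0.07] F [ 0.  -0.7  0.4] gap 84.9 0.0
[485.95795642 -22.72153136 333.26413473]
expected px(796) 391.9662529938673 305.5244146063066
```

View pics/w1.png

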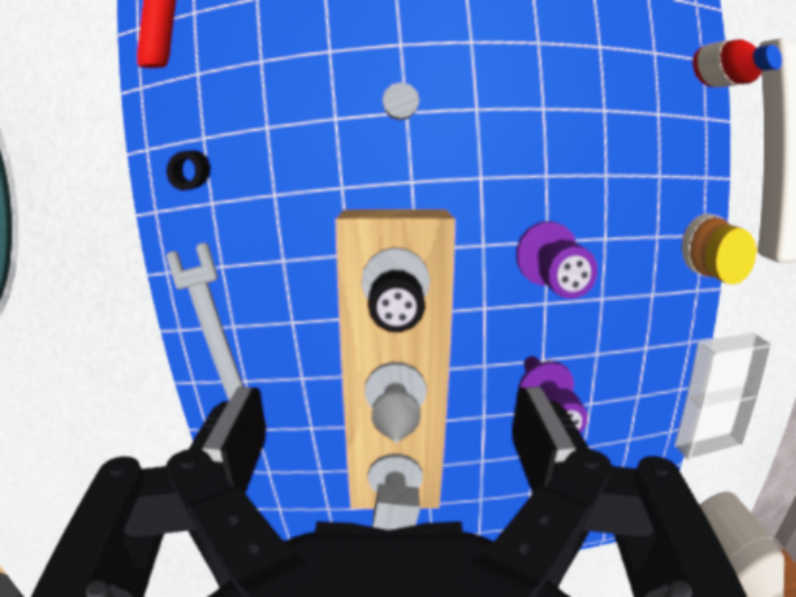

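The wrist view shows the tyred wheel's hub at (396,307), about 4 px from where I expected it. Next I refine its position from this nearer view.

```bash
python3 - <<'E'
from h import *
import pickle
p,d,c=pickle.load(open('w1.pkl','rb'))
k=512/796
print('hub click',onplane(c,396*k,307*k,98))
g=cv2.cvtColor(p,cv2.COLOR_RGB2GRAY); m=np.zeros_like(g); cv2.circle(m,(int(396*k),int(305*k)),28,255,-1)
b=((g<70)&(m>0)).astype(np.uint8); b=cv2.morphologyEx(b,cv2.MORPH_OPEN,np.ones((3,3)))
cn=max(cv2.findContours(b,cv2.RETR_EXTERNAL,cv2.CHAIN_APPROX_NONE)[0],key=cv2.contourArea); print('tyre',cv2.boundingRect(cn),cv2.minEnclosingCircle(cn))
h=((g>150)&(m>0)).astype(np.uint8)
x,y,w,hh=cv2.boundingRect(cn); sub=cv2.fillPoly(np.zeros_like(g),[cn],255)
v,u=np.nonzero((sub>0)&(d>0)); P=np.array([bydepth(c,a,e,d[e,a]) for a,e in zip(u,v)]); q=P[P[:,2]>93]
print('depth top',q.mean(0),(q.min(0)+q.max(0))/2,np.ptp(q,axis=0))
E
python3 go.py 480.5 -106.8 340 -4.3
```

```text
hub click [ 482.61120264 -107.81761841   98.        ]
tyre (237, 174, 36, 36) ((254.375, 192.85000610351562), 19.195497512817383)
depth top [ 482.54890757 -100.26507208   98.09379991] [ 482.57203888 -104.03214705   96.78684742] [29.44295671 26.4878743   7.34590407]
t 2.55 pos [ 479.9 -108.4  364.2] shift [0.0016 0.0005 0.0242] turn [-0.09 -0.02 -0.34] q [ 0.61  0.27 -0.52  1.96  0.16  0.95 -0.07] F [ 0.3  0.4 -0.4] gap 85.0 0.0
```

```bash
python3 -m handwheel '[[0,0,-0.3,0.001,0.001,0.025,0.085],[0,0,0,0,0.001,0.025,0.085],[0,0,0,0,0,0.025,0.085],[0,0,0,0,0,0.02,0.085],[0,0,0,0,0,0.015,0.07],[0,0,0,0,0,0.01,0.06],[0,0,0,0,0,0,0.05],[0,0,0,0,0,0,0.05]]'
python3 go.py 481.7 -107.2 241 -4.3
```

```text
time: 3.35
position: [482.5, -107.6, 245.3]
eef_rot: [0.0, 0.734, 0.68, 0.0]
contact_force: [-0.3, -0.1, -0.1]
finger_gap: 49.9
finger_force: 0.0
t 3.35 pos [ 482.5 -107.6  245.3] shift [ 0.0003 -0.0008  0.0043] turn [ 0.02  0.01 -0.07] q [ 0.54  0.45 -0.46  2.05  0.3   0.71 -0.19] F [-0.3 -0.1 -0.1] gap 49.9 0.0
```

```bash
python3 -m handwheel '[[0,0,0,0,0,0.004,0.04],[0,0,0,0,0,0,0.035],[0,0,0,0,0,0,0.028],[0,0,0,0,0,0,0.02],[0,0,0,0,0,0,0.02],[0,0,0,0,0,0,0.02],[0,0,0,0,0,0,0.02],[0,0,0,0,0,0,0.02]]' 40
python3 go.py 481.7 -107.2 241 -4.3
```

```text
time: 4.15
position: [482.5, -107.2, 241.0]
eef_rot: [0.0, 0.733, 0.68, 0.0]
contact_force: [-1.5, -0.2, 5.9]
finger_gap: 30.8
finger_force: 39.4
t 4.15 pos [ 482.5 -107.2  241. ] shift [-0.     -0.0008  0.    ] turn [ 0.02  0.01 -0.04] q [ 0.54  0.46 -0.46  2.05  0.31  0.7  -0.19] F [-1.5 -0.2  5.9] gap 30.8 39.44892346858978
```

```bash
python3 -m handwheel '[[0,0,0,0,0,-0.005,0.02],[0,0,0,0,0,-0.01,0.02],[0,0,0,0,0,-0.02,0.02],[0,0,0,0,0,-0.025,0.02],[0,0,0,0,0,-0.03,0.02],[0,0,0,0,0,-0.03,0.02],[0,0,0,0,0,-0.03,0.02],[0,0,0,0,0,0,0.02]]' 60
python3 go.py 500.4 193.7 395 -4.3
```

```text
time: 4.95
position: [482.9, -106.9, 394.8]
eef_rot: [0.002, 0.733, 0.68, 0.001]
contact_force: [0.6, 0.5, -2.1]
finger_gap: 30.6
finger_force: 59.7
t 4.95 pos [ 482.9 -106.9  394.8] shift [ 0.301  -0.0052 -0.0007] turn [ 0.31  0.08 -0.02] q [ 0.63  0.23 -0.54  1.93  0.14  1.01 -0.05] F [ 0.6  0.5 -2.1] gap 30.6 59.69152629375458
```

```bash
python3 -m handwheel '[[0,0,0,0.015,0,0,0.02],[0,0,0,0.03,0,0,0.02],[0,0,0,0.035,0,0,0.02],[0,0,0,0.035,0,0,0.02],[0,0,0,0.035,0,0,0.02],[0,0,0,0.03,0,0,0.02],[0,0,0,0.015,0,0,0.02],[0,0,0,0,0,0,0.02]]'
python3 go.py 500.4 193.7 395 -4.3
python3 - <<'E'
from h import *
p,d,c=snap('wrist')
cv2.imwrite('pics/w2.png',cv2.resize(p[:,:,::-1],(796,597)))
import pickle; pickle.dump((p,d,c),open('w2.pkl','wb'))
q=c['R']@np.array((500.4,193.7,110))+c['t']; th=np.arctan2(np.hypot(*q[:2]),q[2]); ph=np.arctan2(q[1],q[0])
u0,v0=(c['cx']+c['f']*th*np.cos(ph)),(c['cy']+c['f']*th*np.sin(ph))
print('expected px(796)',u0*796/512,v0*796/512)
v,u=np.nonzero(d>0); m=(abs(u-u0)<70)&(abs(v-v0)<70)
P=np.array([bydepth(c,a,e,d[e,a]) for a,e in zip(u[m],v[m])]); q=P[(P[:,2]>107)&(P[:,2]<113)&(np.hypot(P[:,0]-500,P[:,1]-194)<50)]
print('face',q.mean(0),(q.min(0)+q.max(0))/2,np.ptp(q,axis=0),len(q))
print(cv2.minEnclosingCircle(q[:,:2].astype(np.float32)))
E
```

```text
time: 5.75
position: [496.6, 89.5, 390.6]
eef_rot: [-0.0, 0.732, 0.681, 0.0]
contact_force: [-1.0, -1.2, -2.5]
finger_gap: 30.4
finger_force: 59.7
t 5.75 pos [496.6  89.5 390.6] shift [ 0.1042 -0.0038 -0.0044] turn [-0.03 -0.05  0.17] q [ 0.32  0.27 -0.65  1.91  0.19  1.02 -0.48] F [-1.  -1.2 -2.5] gap 30.4 59.67991054058075
expected px(796) 383.19353015775806 111.63685932285273
face [502.81484105 195.31351913 110.09269851] [503.18404925 195.21650688 109.91339693] [63.87759661 63.51828285  5.82175555] 3369
((502.7218017578125, 195.75791931152344), 32.40620040893555)
```

View pics/w2.png

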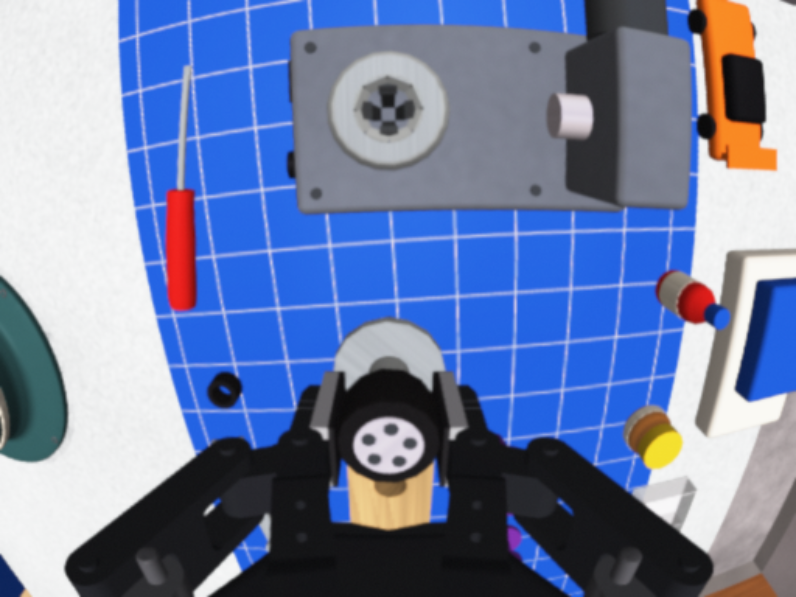

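The wrist view shows the socket at (389,109) and the arbor gripped upright with its hub at (389,444). The nearer view is the better one, so I compare the held hub and flange with the socket in this same view.

```bash
python3 - <<'E'
from h import *
import pickle
p,d,c=pickle.load(open('w2.pkl','rb'));k=512/796
print('hub',onplane(c,389*k,444*k,247.6),'depth',bydepth(c,389*k,444*k,d[int(444*k),int(389*k)]))
print('sock hole',onplane(c,389*k,109*k,110))
# flange top z = 247.6-11-35
print('flange edges L,R,front',onplane(c,334*k,370*k,201.6)[:2],onplane(c,444*k,370*k,201.6)[:2],onplane(c,388*k,318*k,201.6)[:2])
m=cv2.inRange(p,(0,0,0),(255,255,255))
v,u=np.mgrid[190:260,200:300]; v,u=v.ravel(),u.ravel(); g=d[v,u]>0
P=np.array([bydepth(c,a,e,d[e,a]) for a,e in zip(u[g],v[g])])
f=P[abs(P[:,2]-201.6)<6]; print('flange pts',len(f),f.min(0),f.max(0))
A=np.c_[f[:,:2],np.ones(len(f))]; print('plane',np.linalg.lstsq(A,f[:,2],rcond=None)[0])
E
python3 go.py 502.7 195.3 395 -4.3
```

```text
hub [496.01367564  90.15343196 247.6       ] depth [496.06808849  90.9151818  248.61863337]
sock hole [503.5640564  194.90832715 110.        ]
flange edges L,R,front [474.78059871  92.78225817] [517.40719694  89.72611756] [497.27953881 112.97460903]
flange pts 2068 [475.0132194   81.25004272 195.85086244] [517.55037829 112.29282019 207.49291389]
plane [-4.41226887e-03 -6.04098547e-02  2.10194319e+02]
t 5.8 pos [496.8  87.9 390.4] shift [ 0.1075 -0.002  -0.0046] turn [-0.04 -0.01  0.07] q [ 0.32  0.27 -0.65  1.91  0.19  1.02 -0.48] F [ 0.2  0.1 -2.3] gap 30.6 59.67990517616272
```

```bash
python3 -m handwheel '[[0,0,0,0.015,0,0,0.02],[0,0,0,0.025,-0.001,0,0.02],[0,0,0,0.025,-0.001,0,0.02],[0,0,0,0.025,0,0,0.02],[0,0,0,0.015,0,0,0.02],[0,0,0,0,0,0,0.02],[0,0,0,0,0,0,0.02]]'
python3 go.py 503.2 193.8 340 -4.3
```

```text
time: 6.5
position: [503.2, 191.1, 390.4]
eef_rot: [-0.0, 0.734, 0.68, -0.0]
contact_force: [1.4, -0.0, -1.9]
finger_gap: 30.5
finger_force: 59.7
t 6.5 pos [503.2 191.1 390.4] shift [ 0.0027 -0.0001  0.0504] turn [-0.03  0.03 -0.08] q [ 0.14  0.35 -0.68  1.83  0.25  1.05 -0.71] F [ 1.4 -0.  -1.9] gap 30.5 59.677743315696716
```

```bash
python3 -m handwheel '[[0,0,0,0.0027,0,0.01,0.02],[0,0,0,0,0,0.015,0.02],[0,0,0,0,0,0.015,0.02],[0,0,0,0,0,0.01,0.02],[0,0,0,0,0,0,0.02],[0,0,0,0,0,0,0.02]]'
python3 go.py 503.2 193.8 319 -4.3
```

```text
time: 7.1
position: [503.3, 194.9, 340.5]
eef_rot: [-0.0, 0.733, 0.68, -0.0]
contact_force: [0.1, -0.3, -1.1]
finger_gap: 30.4
finger_force: 59.6
t 7.1 pos [503.3 194.9 340.5] shift [-0.0011  0.      0.0215] turn [-0.03 -0.   -0.02] q [ 0.1   0.41 -0.65  1.87  0.3   0.96 -0.76] F [ 0.1 -0.3 -1.1] gap 30.4 59.63969528675079
```

```bash
python3 -m handwheel '[[0,0,0,-0.0005,0,0.005,0.02],[0,0,0,0,0,0.005,0.02],[0,0,0,0,0,0.004,0.02],[0,0,0,0,0,0,0.02]]'
python3 go.py 503.2 193.8 319 -4.3
python3 -m handwheel '[[0,0,0,0,0,0.003,0.02],[0,0,0,0,0,0.001,0.02],[0,0,0,0,0,0,0.02]]'
python3 go.py 503.2 193.8 319 -4.3
```

```text
time: 7.5
position: [503.1, 194.3, 326.2]
eef_rot: [-0.0, 0.733, 0.68, -0.0]
contact_force: [0.1, -0.5, -1.4]
finger_gap: 29.8
finger_force: 59.6
t 7.5 pos [503.1 194.3 326.2] shift [-0.0005  0.0002  0.0072] turn [-0.04  0.   -0.03] q [ 0.1   0.43 -0.65  1.88  0.32  0.93 -0.77] F [ 0.1 -0.5 -1.4] gap 29.8 59.63587045669556
time: 7.8
position: [503.2, 194.4, 322.6]
eef_rot: [-0.0, 0.733, 0.68, 0.0]
contact_force: [-0.2, 0.2, -2.0]
finger_gap: 30.2
finger_force: 59.7
t 7.8 pos [503.2 194.4 322.6] shift [-0.0006  0.0001  0.0036] turn [-0.   -0.02 -0.03] q [ 0.09  0.44 -0.64  1.89  0.32  0.92 -0.78] F [-0.2  0.2 -2. ] gap 30.2 59.676114320755005
```

```bash
python3 -m handwheel '[[0,0,0,0,0,0.002,0.02],[0,0,0,0,0,0,0.02]]'
python3 go.py 503.2 193.8 319 -4.3
python3 -m handwheel '[[0,0,0,0,0,0.0015,0.02],[0,0,0,0,0,0,0.02]]'
python3 go.py 503.2 193.8 319 -4.3
```

```text
time: 8.0
position: [503.2, 194.4, 320.6]
eef_rot: [-0.0, 0.733, 0.68, 0.0]
contact_force: [0.5, 1.3, -2.1]
finger_gap: 30.7
finger_force: 59.6
t 8.0 pos [503.2 194.4 320.6] shift [-0.0006  0.      0.0016] turn [ 0.01 -0.02 -0.03] q [ 0.09  0.44 -0.64  1.89  0.32  0.92 -0.78] F [ 0.5  1.3 -2.1] gap 30.7 59.626988768577576
time: 8.2
position: [503.3, 194.5, 319.2]
eef_rot: [-0.0, 0.733, 0.68, 0.0]
contact_force: [2.2, 2.9, -0.7]
finger_gap: 30.5
finger_force: 59.7
t 8.2 pos [503.3 194.5 319.2] shift [-0.0007 -0.      0.0002] turn [ 0.02 -0.02 -0.03] q [ 0.09  0.44 -0.64  1.89  0.33  0.92 -0.78] F [ 2.2  2.9 -0.7] gap 30.5 59.7449254989624
```

```bash
python3 -m handwheel '[[0,0,0,0.001,0.0007,0.001,0.02],[0,0,0,0,0,0,0.02]]'
python3 go.py 503.2 193.8 318 -4.3
python3 -m handwheel '[[0,0,0,0,0,0.001,0.02],[0,0,0,0,0,0,0.02]]'
python3 go.py 503.2 193.8 318 -4.3
```

```text
time: 8.4
position: [503.9, 195.4, 318.2]
eef_rot: [-0.0, 0.733, 0.68, -0.0]
contact_force: [-2.7, 0.4, 4.2]
finger_gap: 30.4
finger_force: 60.5
t 8.4 pos [503.9 195.4 318.2] shift [-0.0016 -0.0006  0.0002] turn [-0.03  0.02 -0.03] q [ 0.09  0.44 -0.64  1.89  0.33  0.92 -0.78] F [-2.7  0.4  4.2] gap 30.4 60.46781122684479
time: 8.6
position: [503.9, 195.3, 317.3]
eef_rot: [0.0, 0.733, 0.68, -0.0]
contact_force: [-1.6, 0.9, 5.9]
finger_gap: 30.1
finger_force: 60.5
t 8.6 pos [503.9 195.3 317.3] shift [-0.0016 -0.0006 -0.0007] turn [-0.01  0.02 -0.03] q [ 0.09  0.44 -0.64  1.89  0.33  0.92 -0.78] F [-1.6  0.9  5.9] gap 30.1 60.46175837516785
```

It is bound lightly at about 7 N, with the flange about 12 mm proud. Now I let go.

```bash
python3 -m handwheel '[[0,0,0,0,0,0,0.034],[0,0,0,0,0,0,0.045],[0,0,0,0,0,0,0.06],[0,0,0,0,0,0,0.06],[0,0,0,0,0,0,0.06],[0,0,0,0,0,0,0.06]]'
python3 -m handwheel '[[0,0,0,0,0,-0.02,0.06],[0,0,0,0,0,-0.03,0.06],[0,0,0,0,0,-0.03,0.06],[0,0,0,0,0,-0.02,0.06],[0,0,0,0,0,0,0.06],[0,0,0,0,0,0,0.06]]'
python3 go.py 503.9 195.3 420 -4.3
python3 - <<'E'
from h import *
import pickle
a={}
for n in ('scene','wrist'):
    a[n]=snap(n)
pickle.dump(a,open('b.pkl','wb'))
p,d,c=a['wrist']; ps,ds,cs=a['scene']
A=cv2.resize(p[:,:,::-1],(440,330)); B=cv2.resize(ps[120:240,240:375][:,:,::-1],(371,330),interpolation=cv2.INTER_CUBIC)[:,:360]
cv2.imwrite('pics/chk.png',np.hstack([A,B]))
v,u=np.nonzero(d>0); P=np.array([bydepth(c,x,y,d[y,x]) for x,y in zip(u[::1],v[::1])])
q=P[(np.hypot(P[:,0]-503,P[:,1]-195)<22)&(P[:,2]>160)&(P[:,2]<200)]
t=q[q[:,2]>np.percentile(q[:,2],60)-4]
print(len(q),'top z',np.percentile(q[:,2],[50,80,95]),(t.min(0)+t.max(0))/2,np.ptp(t,axis=0))
E
```

```text
time: 9.2
position: [504.0, 195.3, 317.2]
eef_rot: [-0.0, 0.733, 0.68, -0.0]
contact_force: [-0.3, -0.5, 0.2]
finger_gap: 59.8
finger_force: 0.0
time: 9.8
position: [503.9, 195.1, 417.1]
eef_rot: [0.0, 0.733, 0.68, 0.0]
contact_force: [-0.1, -0.2, 0.0]
finger_gap: 60.1
finger_force: 0.0
t 9.8 pos [503.9 195.1 417.1] shift [ 0.0002 -0.     -0.0029] turn [ 0.02  0.   -0.05] q [ 0.14  0.32 -0.69  1.79  0.23  1.11 -0.7 ] F [-0.1 -0.2  0. ] gap 60.1 0.0
1401 top z [174.9821183  175.66599397 176.21876263] [502.59920038 196.22234394 174.08351191] [31.63142801 31.02790113  5.78936319]
```

View pics/chk.png

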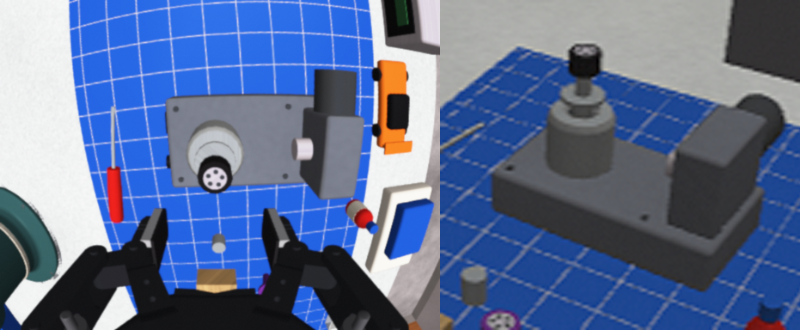

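The arbor stands upright in the socket. Its top is at z≈175, so the flange is about 13 mm proud, and it is released. Next I close the fingers and press down on the top.

```bash
python3 -m handwheel '[[0,0,0,0,0,0,0],[0,0,0,0,0,0,0],[0,0,0,0,0,0,0],[0,0,0,0,0,0.015,0],[0,0,0,0,0,0.02,0],[0,0,0,0,0,0.018,0],[0,0,0,0,0,0.009,0],[0,0,0,0,0,0,0]]' 60
python3 go.py 503.2 195.6 348 -4.3
```

```text
time: 10.7
position: [503.7, 195.1, 353.8]
eef_rot: [-0.001, 0.733, 0.68, -0.001]
contact_force: [0.5, -0.1, 1.0]
finger_gap: -0.1
finger_force: 0.0
t 10.7 pos [503.7 195.1 353.8] shift [ 0.0004 -0.0005  0.0058] turn [-0.13  0.03 -0.03] q [ 0.11  0.4  -0.66  1.86  0.29  0.99 -0.75] F [ 0.5 -0.1  1. ] gap -0.1 0.0
```

```bash
python3 -m handwheel '[[0,0,0,0,-0.0005,0.004,0],[0,0,0,0,0,0.002,0],[0,0,0,0,0,0,0]]'
python3 -m handwheel '[[0,0,0,0,0,0.002,0],[0,0,0,0,0,0,0]]'
python3 -m handwheel '[[0,0,0,0,0,0.002,0],[0,0,0,0,0,0,0]]'
```

```text
time: 11.0
position: [503.5, 195.3, 349.4]
eef_rot: [0.0, 0.733, 0.68, 0.0]
contact_force: [0.3, -0.4, -0.4]
finger_gap: 0.1
finger_force: 0.0
time: 11.2
position: [503.6, 195.4, 347.5]
eef_rot: [0.0, 0.733, 0.68, 0.0]
contact_force: [-0.5, 0.1, 2.4]
finger_gap: -0.1
finger_force: 1.0
time: 11.4
position: [503.7, 195.5, 345.8]
eef_rot: [0.0, 0.733, 0.68, 0.001]
contact_force: [-0.4, 0.2, 5.9]
finger_gap: -0.1
finger_force: 3.2
```

Contact came at TCP z≈348, so home should be at about 335. I press on in small steps.

```bash
python3 -m handwheel '[[0,0,0,0,0,0.002,0],[0,0,0,0,0,0.002,0],[0,0,0,0,0,0,0]]'
python3 -m handwheel '[[0,0,0,0,0,0.002,0],[0,0,0,0,0,0.0015,0],[0,0,0,0,0,0,0]]'
python3 -m handwheel '[[0,0,0,0,0,0.0015,0],[0,0,0,0,0,0,0]]'
```

```text
time: 11.7
position: [503.8, 195.6, 342.0]
eef_rot: [0.0, 0.733, 0.68, 0.001]
contact_force: [-0.7, 0.8, 8.6]
finger_gap: -0.1
finger_force: 4.4
time: 12.0
position: [503.9, 195.7, 338.7]
eef_rot: [0.0, 0.733, 0.68, 0.001]
contact_force: [-0.6, -0.9, 12.9]
finger_gap: -0.2
finger_force: 6.2
time: 12.2
position: [503.9, 195.7, 337.4]
eef_rot: [0.001, 0.733, 0.68, 0.001]
contact_force: [-1.3, -0.2, 15.3]
finger_gap: 0.1
finger_force: 7.1
```

```bash
python3 -m handwheel '[[0,0,0,0,0,0.001,0],[0,0,0,0,0,0,0]]'
python3 -m handwheel '[[0,0,0,0,0,0.001,0],[0,0,0,0,0,0,0]]'
python3 -m handwheel '[[0,0,0,0,0,0.0007,0],[0,0,0,0,0,0,0]]'
```

```text
time: 12.4
position: [504.0, 195.7, 336.5]
eef_rot: [0.001, 0.733, 0.68, 0.001]
contact_force: [-0.6, 0.2, 16.8]
finger_gap: 0.1
finger_force: 8.1
time: 12.6
position: [504.0, 195.8, 335.6]
eef_rot: [0.001, 0.733, 0.68, 0.001]
contact_force: [-2.0, -0.5, 17.2]
finger_gap: 0.1
finger_force: 8.6
time: 12.8
position: [504.0, 195.9, 335.2]
eef_rot: [0.001, 0.733, 0.68, 0.001]
contact_force: [-2.7, -1.0, 23.2]
finger_gap: 0.1
finger_force: 11.5
```

```bash
python3 -m handwheel '[[0,0,0,0,0,0.0005,0],[0,0,0,0,0,0,0]]'
python3 -m handwheel '[[0,0,0,0,0,-0.01,0],[0,0,0,0,0,-0.03,0],[0,0,0,0,0,-0.03,0],[0,0,0,0,0,-0.02,0],[0,0,0,0,0,0,0],[0,0,0,0,0,0,0]]'
python3 - <<'E'
from h import *
a={n:snap(n) for n in ('scene','wrist')}
p,d,c=a['wrist']; ps,ds,cs=a['scene']
B=cv2.resize(ps[120:310,135:375][:,:,::-1],(720,570),interpolation=cv2.INTER_CUBIC)
cv2.imwrite('pics/end.png',B)
v,u=np.nonzero(d>0); P=np.array([bydepth(c,x,y,d[y,x]) for x,y in zip(u,v)])
q=P[(np.hypot(P[:,0]-503,P[:,1]-195)<22)&(P[:,2]>140)&(P[:,2]<200)]
print(len(q),'top z',np.percentile(q[:,2],[50,80,95]))
E
```

```text
time: 13.0
position: [504.1, 195.9, 335.1]
eef_rot: [0.001, 0.733, 0.68, 0.002]
contact_force: [-4.5, -2.4, 29.4]
finger_gap: -0.0
finger_force: 14.8
time: 13.6
position: [503.4, 195.1, 422.9]
eef_rot: [0.0, 0.733, 0.68, 0.0]
contact_force: [-0.2, 0.3, 0.4]
finger_gap: -0.1
finger_force: 0.0
1257 top z [162.38340557 163.06737193 163.59466141]
```

View pics/end.png

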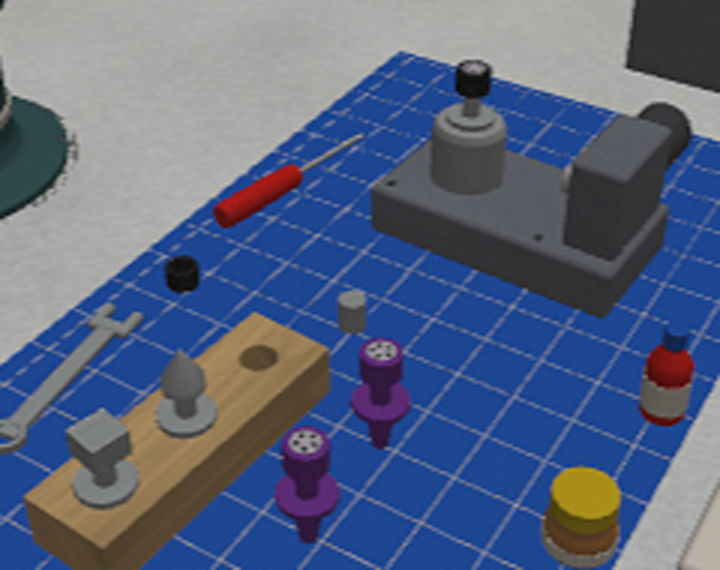

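The picture shows the flange home on the nose at (470,118). The top is at z≈162.4, against 162 expected. The cone and block arbors are still in the rack, and the robot is clear.

```bash
python3 -c "
from rig import *
print(job_done())"
```

```text
the job is handed in; nothing more can be done
None
```

The wheel arbor was stood in the socket, let go about 13 mm proud, then pressed home (wheel top at z≈162 mm, as expected); the other two arbors stayed in the rack, and the job was handed in at about 14 s with no verdict shown.

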